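Cover plate from the pile onto the robot's battery bay

TASK

Slide the top metal cover plate of the pile out of the open end of its plywood holder until it overhangs the edge well but still lies flat, then pinch the overhanging end and lift the plate away without dropping it, leaving the plate beneath it in place. Lay it on the back of the small four-legged robot so that it lies flat over the open battery bay, centred and square on the bay's rim, and let go; don't knock the little bottle over.

Things in the scene. Friction and masses are not known exactly. Their poses are not given: they have to be found in the camera images.
- top_plate: Uppermost of four identical bare-aluminium plates piled in the holder: 120 (its x) x 58 (its y) x 3 mm, 40 to 80 g, alike both ways round. Origin: centre of its underside. At first it lies along the holder's x, front end 0 to 6 mm past the front edge. Slippery on the pile and rails (friction about 0.25): closed fingertips pressed on it (5 to 20 N, over the pile) drag it. Flat till half is over the edge.
- under_plate: The plate directly beneath, same size and origin, its front end flush with the holder's front edge within 2 mm. It must stay within 12 mm of its place in the pile. The two plates under it are fixed.
- holder: Plywood block fixed to the table, 60 mm high, 91 mm wide, with the pile on top. Origin on the table under the middle of the pile; x points from the open front (face at x = -60 mm, free space before it) to the back, y across. Rails at both sides (61 mm apart, 15 mm wide) and a stop behind the pile reach 73.5 mm above the table, so the top plate's sides can be reached only where it overhangs the front.
- holder_edge (a point): Middle of the holder's front edge, at the height of the top plate's underside (69 mm above the table; its upper face is at 72 mm, 1.5 mm below the rails' tops); axes as the holder.
- robot_toy: White four-legged robot lying on its belly, fixed to the table, about 270 mm long, 124 mm wide over the hips. Origin on the table under the middle of the battery bay; x points to its head (head and neck from x = 87 to 156 mm, up to 130 mm high), y to its left. Its back is 55 mm high, the hips 52 mm.
- bay_rim (a point): Centre of the battery bay's upright black rim, at its top, 85 mm above the table; axes as robot_toy. The rim is 104 (x) x 46 mm (y) outside, walls 4 mm, and stands 30 mm above the back; batteries lie inside, 10 mm below its top. The plate lies on it lengthwise along x, either end to the head, overlapping 8 mm at each end, 6 mm at each side; nothing keys it in place.
- flux_bottle: Small upright round bottle, 36 mm across and 85 mm high, loose on the table. Origin at the centre of its underside, z up.
Mind the look-alikes: they are no part of the job. Of the things that look like the flux_bottle, take the one that is farthest from the robot's base at the start.

How it is judged:
By the outcome, as a careful person would: the job done as asked, in the order asked, and still so for the second after the job is handed in, with the robot touching nothing.
It also fails if it takes over 50 s, if anything falls off the work surface, if the arm or the gripper's body presses on something with over 40 N, if the wrist force passes 120 N, or if a joint passes its speed limit or range.

ROBOT

A 7-joint arm with a two-finger parallel gripper is mounted at the origin on the work surface. World frame = base frame: x ahead of the robot, y to its left, z up, the work surface at z = 0. Lengths are in m, angles in rad, forces in N, time in s.
With the tool pointing down it reaches from about 0.425 to 1.025 m from the base axis. Payload 3.6 kg.
Tool frame: the origin (TCP) lies midway between the tips of the shut fingers; the grasp point (between the pads) lies robot.pinch_z behind it (robot.pinch_z is the distance from the TCP to the grasp point, in m); z points along the fingers, y is the direction in which the jaws open and shut (so a half turn about z gives the same grasp; the last joint's range is limited). The gripper opens to 85 mm and grips with 20 to 120 N. Pads are 22 mm wide; open, the fingers measure 114 mm over their backs; the gripper's body (76 mm by 85 mm) begins 54 mm behind the grasp point. The pads swing forward as they close: fully open they stand 13 mm farther back than shut.
Start: joints at [1.149, 0.591, 0.048, 1.609, -0.033, 0.943, -0.034], TCP at [0.234, -0.686, 0.231] pointing down, gripper open.
Joint ranges: [-2.69, 2.69], [-0.47, 2.24], [-1.27, 1.36], [0.19, 2.51], [-1.53, 4.68], [0.08, 2.07], [-3.09, 3.09]. Speed limits (rad/s): [2.57, 2.57, 3.14, 3.14, 3.14, 3.14, 3.14].

INTERFACE

Orientations are given as a unit quaternion [w, x, y, z].
In Python, from cell import robot, vision, order gives the robot as it stands.
- The arm moves only by the tool send_rows, never from a script. Its argument "plan" is a list that holds one entry, the list of rows, each a list of 7 numbers: the shift along the tool's x, y, z in mm, then the turn, a rotation vector about the tool's x, y, z in rad, then the gripper command: -1 is fully open, 1 is shut, values between are in proportion. A call has 1 to 20 rows; each row is the pose to reach, as a shift and turn from the pose commanded when the call began, along the tool's axes at that moment; what a row does not reach only later rows make up. A row lasts 1/8 s, in which the tool goes at most 62.5 mm and 10.7 degrees, less where a joint would pass 70% of its speed; a pose out of reach is approached as far as the arm can. A call with a gripper value outside its range is refused whole. The fingers move at their own pace and stop on an object; "force" is the grip in N (left out, the last holds). Time passes only in rows, so rows that repeat a pose let the fingers close. It gives the time, the measured TCP pose, the force and the opening at its end, in the units of the state.
- robot.state(): the state, without advancing time (a new reading comes with each control period).
- vision.read_camera(name): name is "side" or "top"; returns a dict with "img" (420x560x3 uint8, red, green, blue), "fx", "fy", "cx", "cy" (pixels), "dist" ([k1, k2, p1, p2, k3] as OpenCV has them; the pictures are not rectified), "world_from_camera" (4x4, takes a point from camera to world coordinates). Camera axes: x right, y down, z forward; pixel columns grow to the right and rows downward; lengths in m; the calibration is good to about 2 mm. A picture is of the moment at which its call begins. There is no depth.
- order.hand_in(): hands the job in, once; it reports no verdict.
Trained networks look in the newest picture that a camera, given by its name, has taken for a name from the list of things; names that differ only in an ending like _2 or _b are one class to them, and where a whole thing is asked for, a point or a joint stands for the part that bears it (a point fixed in the world has none). Each returns a list of dicts, best first, with "score" (0 to 1); they miss things now and then, are a little off and sometimes report something else, mostly with a low value. They report only what shows in the picture. A call takes as long as a camera call. They do not tell look-alikes from the thing itself.
- vision.search_frame(camera, query): "location" ([x, y, z] in m, in the coordinates of the camera as it stood for that picture, good to about 4 mm: the middle of the surface that is visible of it).
- vision.masks_of(camera, query): "region" (420x560 bool, what is visible of it).
The state is a dict: "time_s": time; "joint_pos": joint angles; "joint_vel": joint speeds; "joint_torque": joint torques, N m; "ee_pos": TCP position; "tcp_rot": TCP orientation; "wrist_force": force on the tool from outside, world axes, zero at the start; "torque": the same for the moment, N m; "width": opening from 0.0 (shut) to 1.0 (fully open).
Only numpy, scipy, OpenCV 4.12 (cv2) and the standard library are available. Lean on these libraries where they do the work, as an engineer would, in place of code of your own. Each camera call takes 0.05 s, during which the arm holds its last target. There are 200 camera calls.

## Working session

There is one attempt and no reset: what is moved stays moved. The work goes in short steps, Python scripts to look and compute and a tool call to move; the robot and the scene stay as the last step left them, time stands still between calls to the robot, and variables do not carry over. Pictures are saved under pics/ and viewed, about 8 in all and at most 12, crops included, and the job is handed in when it is done.

Besides the shell and the picture viewer there is one more tool, called as name([rows], argument=value, ...), one row to a line, values as JSON. send_rows: Moves the arm, as the interface text tells. Its arguments: {"type":"object","properties":{"plan":{"type":"array"},"force":{"type":"number"}},"required":["plan"]}

```bash
mkdir -p pics
cat > h.py <<'E'
from cell import robot, vision, order
import numpy as np, cv2
def cam(n):
    c=vision.read_camera(n); c['K']=np.array([[c['fx'],0,c['cx']],[0,c['fy'],c['cy']],[0,0,1.]]); c['d']=np.array(c['dist'],float); c['T']=np.array(c['world_from_camera']); return c
def w2p(c,P):
    Ti=np.linalg.inv(c['T']); r,_=cv2.Rodrigues(Ti[:3,:3]); return cv2.projectPoints(np.array(P,float).reshape(-1,3),r,Ti[:3,3],c['K'],c['d'])[0].reshape(-1,2)
def p2w(c,px,z):
    u=cv2.undistortPoints(np.array(px,float).reshape(-1,1,2),c['K'],c['d']).reshape(-1,2)
    d=np.c_[u,np.ones(len(u))]@c['T'][:3,:3].T; o=c['T'][:3,3]
    return o+d*((z-o[2])/d[:,2])[:,None]
def save(n,img): cv2.imwrite('pics/'+n,img[:,:,::-1])
E
python3 - <<'E'
from h import *
print(robot.state(), robot.pinch_z)
ims=[]
for n in ['top','side']:
    c=cam(n); ims.append(c['img']); print(n,c['T'].round(3).tolist(),c['fx'])
    for q in ['top_plate','holder','robot_toy','bay_rim','flux_bottle']:
        for r in vision.search_frame(n,q):
            p=c['T']@np.r_[r['location'],1]; print(q,round(r['score'],2),p[:3].round(3),w2p(c,p[:3]).round(0).tolist())
    save(n+'0.png',c['img'])
E
```

```text
{'time_s': 0.0, 'joint_pos': array([ 1.14848941,  0.59215895,  0.04829155,  1.60987549, -0.03327155,
        0.94267279, -0.03369081]), 'joint_vel': array([-1.61682853e-04, -7.45163272e-04,  2.51612442e-05,  1.21151706e-03,
        3.16009949e-03, -1.89306831e-03, -2.30316748e-03]), 'joint_torque': array([-3.24650673e-04, -5.48698890e+01,  1.54656563e+00, -1.98125517e+01,
        9.37966135e-03,  8.79033498e-03, -1.27781792e-05]), 'ee_pos': array([ 0.23384092, -0.68535467,  0.2300921 ]), 'tcp_rot': array([-1.12494633e-03,  9.86506344e-01,  1.63718964e-01, -2.62992748e-04]), 'wrist_force': array([-0.11974438, -0.19448814, -0.55266702]), 'torque': array([0.01831066, 0.03635617, 0.0156768 ]), 'width': 1.0032811623851106} 0.0187
top [[0.08, -0.976, 0.201, 0.402], [-0.997, -0.079, 0.012, -0.026], [0.004, -0.202, -0.979, 0.945], [0.0, 0.0, 0.0, 1.0]] 426.64376045849855
top_plate 0.74 [0.596 0.194 0.071] [[181.0, 195.0]]
holder 0.91 [0.608 0.174 0.073] [[191.0, 190.0]]
robot_toy 0.74 [ 0.573 -0.162  0.052] [[348.0, 221.0]]
bay_rim 0.67 [ 0.576 -0.151  0.055] [[344.0, 219.0]]
flux_bottle 0.8 [0.672 0.01  0.054] [[272.0, 170.0]]
flux_bottle 0.6 [0.593 0.03  0.06 ] [[259.0, 204.0]]
side [[0.904, -0.273, 0.328, 0.292], [-0.427, -0.61, 0.667, -0.582], [0.018, -0.744, -0.668, 0.65], [0.0, 0.0, 0.0, 1.0]] 400.82503611136417
top_plate 0.86 [0.592 0.19  0.071] [[245.0, 160.0]]
holder 0.55 [0.603 0.154 0.051] [[254.0, 173.0]]
robot_toy 0.55 [ 0.562 -0.185  0.058] [[306.0, 275.0]]
bay_rim 0.7 [ 0.565 -0.187  0.053] [[308.0, 277.0]]
flux_bottle 0.96 [0.521 0.053 0.048] [[239.0, 208.0]]
flux_bottle 0.94 [ 0.671 -0.003  0.045] [[309.0, 206.0]]
flux_bottle 0.73 [0.596 0.023 0.056] [[275.0, 204.0]]
flux_bottle 0.68 [ 0.559 -0.041  0.049] [[272.0, 229.0]]
```

Run:
```python
import cv2
a=cv2.imread('pics/top0.png');cv2.imwrite('pics/top0c.png',cv2.resize(a[110:310,110:410],(800,533),interpolation=2))
a=cv2.imread('pics/side0.png');cv2.imwrite('pics/side0c.png',cv2.resize(a[110:360,150:450],(720,600),interpolation=2))
```

```text
(no output)
```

View pics/top0c.png

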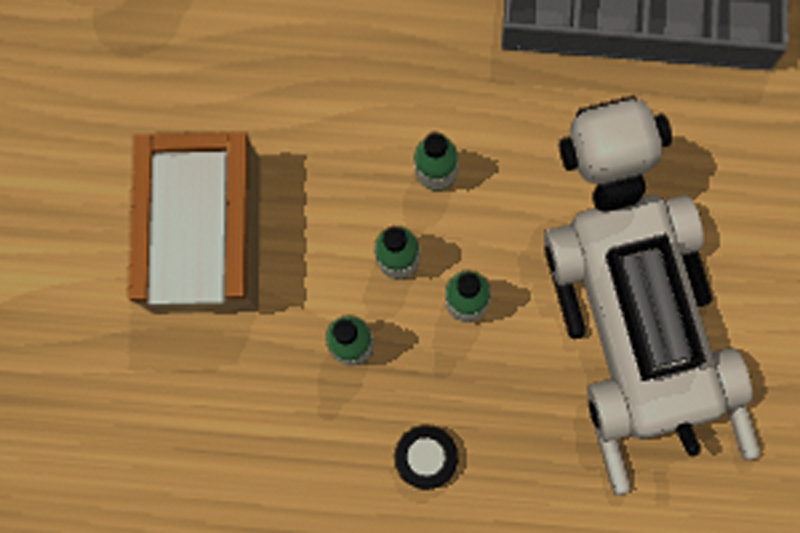

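View pics/side0c.png

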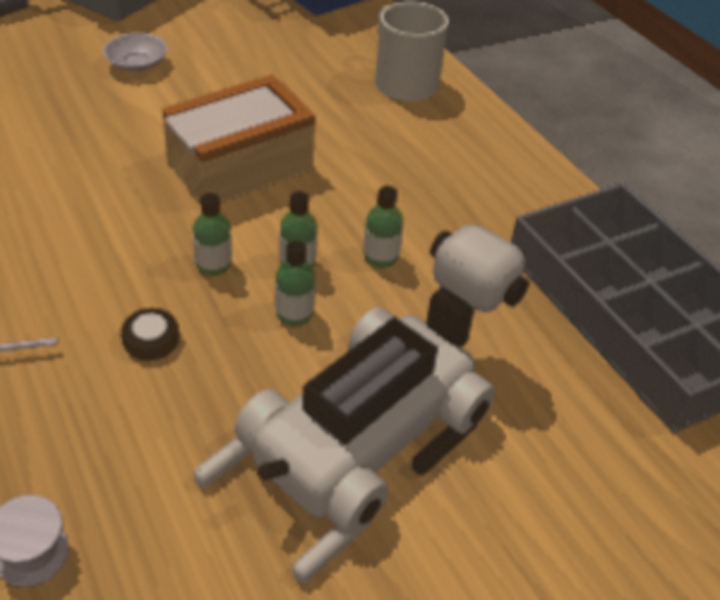

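Top view: holder at crop (190,220), open end facing down (towards the robot base). Four green bottles at (435,160), (397,250), (467,297) and (349,340). The topmost, world ≈(0.67, 0.0), is farthest from the base, so it is the flux_bottle. I won't touch any of them. The toy's bay is at (655,305), with its head up. Next I fit poses from both cameras.

```bash
cat >> h.py <<'E'
from scipy.optimize import minimize
def hullmask(c,P):
    m=np.zeros((1680,2240),np.uint8); h=cv2.convexHull((w2p(c,P)*4+1.5).round().astype(np.int32)); cv2.fillConvexPoly(m,h,1); return m>0
def box(p,L,W,z0,z1):
    x,y,a=p; q=np.array([[sx*L/2,sy*W/2] for sx in(1,-1) for sy in(1,-1)])@np.array([[np.cos(a),np.sin(a)],[-np.sin(a),np.cos(a)]])+[x,y]
    return np.r_[np.c_[q,[z0]*4],np.c_[q,[z1]*4]]
def fit(cms,p0,dims):
    big=[(c,cv2.resize(m.astype(np.uint8),(2240,1680),interpolation=cv2.INTER_LINEAR)>0) if 0 else (c,cv2.resize(m.astype(np.float32),(2240,1680),interpolation=cv2.INTER_LINEAR)>.5) for c,m in cms]
    f=lambda v:-sum((lambda h:(h&m).sum()/(h|m).sum())(hullmask(c,box([v[0]/100,v[1]/100,v[2]/10],*dims))) for c,m in big)
    v0=np.array([p0[0]*100,p0[1]*100,p0[2]*10]); s=np.vstack([v0,v0+np.eye(3)])
    r=minimize(f,v0,method='Nelder-Mead',options=dict(initial_simplex=s,xatol=.005,fatol=1e-4)); return r.x/[100,100,10],-r.fun/len(big)
def rimmask(c,ctr):
    g=c['img'].max(2).astype(int); sat=g-c['img'].min(2); d=(g<75).astype(np.uint8)
    px=w2p(c,ctr)[0]; n,l,st,ce=cv2.connectedComponentsWithStats(d)
    # largest dark component near px
    k=max((i for i in range(1,n) if np.hypot(*(ce[i]-px))<15),key=lambda i:st[i,4])
    m=np.zeros_like(d); cn,_=cv2.findContours((l==k).astype(np.uint8),0,2); cv2.drawContours(m,[cv2.convexHull(max(cn,key=len))],-1,1,-1); return m>0
E
python3 - <<'E'
from h import *
C={n:cam(n) for n in('top','side')}
R=[];P=[]
for n,c in C.items():
    m=rimmask(c,[.568,-.165,.085]); R.append((c,m)); print(n,m.sum())
    q=[r for r in vision.masks_of(n,'top_plate')][0]; mm=q['region']; P.append((c,mm)); print(q['score'],mm.sum())
    v=c['img'].copy(); v[m^cv2.erode(m.astype(np.uint8),np.ones((3,3))).astype(bool)]=[255,0,0]
    v[mm^cv2.erode(mm.astype(np.uint8),np.ones((3,3))).astype(bool)]=[0,0,255]; c['v']=v
for sel in (R,R[:1],R[1:]): print('rim',fit(sel,[.568,-.165,.2],(.104,.046,.06,.085)))
for sel in (P,P[:1],P[1:]): print('plate',fit(sel,[.596,.192,.0],(.12,.058,.072,.0721)))
a=cv2.resize(C['top']['v'][140:300,150:400],(800,512),interpolation=0);save('m.png',a)
E
```

```text
top 1333
0.87 1554
side 1600
0.61 659
rim (array([ 0.56072289, -0.17522236,  0.33874619]), np.float64(0.9403158836948211))
rim (array([ 0.56129309, -0.17434194,  0.34031742]), np.float64(0.9535448894704865))
rim (array([ 0.56048186, -0.17648555,  0.34110539]), np.float64(0.9598888159672625))
plate (array([0.59576434, 0.19723454, 0.10660139]), np.float64(0.9443686433037309))
plate (array([0.59564688, 0.19766584, 0.10539927]), np.float64(0.9772373928642615))
plate (array([0.59494863, 0.19680431, 0.12981971]), np.float64(0.920270640943586))
```

View pics/m.png

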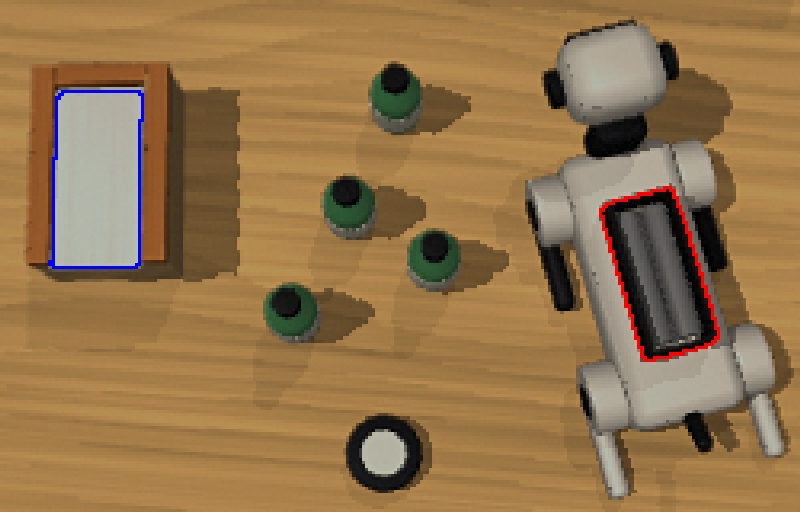

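Masks fit well: the rim at (0.561,-0.1755), yaw 0.34; the plate at (0.5957,0.1975), yaw 0.106. I move over the plate with the fingers shut.

send_rows([
  [[647, -714, 0, 0, 0, 0.223, 1], [647, -714, 0, 0, 0, 0.223, 1], [647, -714, 0, 0, 0, 0.223, 1], [647, -714, 0, 0, 0, 0.223, 1], [647, -714, 0, 0, 0, 0.223, 1], [647, -714, 0, 0, 0, 0.223, 1], [647, -714, 0, 0, 0, 0.223, 1], [647, -714, 0, 0, 0, 0.223, 1], [647, -714, 0, 0, 0, 0.223, 1], [647, -714, 0, 0, 0, 0.223, 1], [647, -714, 0, 0, 0, 0.223, 1], [647, -714, 0, 0, 0, 0.223, 1], [647, -714, 0, 0, 0, 0.223, 1], [647, -714, 0, 0, 0, 0.223, 1], [647, -714, 0, 0, 0, 0.223, 1], [647, -714, 0, 0, 0, 0.223, 1], [647, -714, 0, 0, 0, 0.223, 1], [647, -714, 0, 0, 0, 0.223, 1], [647, -714, 0, 0, 0, 0.223, 1], [647, -714, 0, 0, 0, 0.223, 1]],
], force=40)

```text
time_s: 3.3
ee_pos: [0.6158, 0.1969, 0.2315]
tcp_rot: [0.0, 0.999, 0.052, -0.0]
wrist_force: [0.3, 0.3, 0.3]
width: -0.003
```

send_rows([
  [[0, -2, 50, 0, 0, 0, 1], [0, -2, 100, 0, 0, 0, 1], [0, -2, 135, 0, 0, 0, 1], [0, -2, 150, 0, 0, 0, 1], [0, -2, 156, 0, 0, 0, 1], [0, -2, 158, 0, 0, 0, 1], [0, -2, 159, 0, 0, 0, 1], [0, -2, 159, 0, 0, 0, 1]],
])

```text
time_s: 4.3
ee_pos: [0.6162, 0.2007, 0.0732]
tcp_rot: [-0.0, 0.999, 0.053, 0.001]
wrist_force: [0.3, 1.3, 0.0]
width: 0.001
```

send_rows([
  [[0, 0, 1, 0, 0, 0, 1], [0, 0, 2, 0, 0, 0, 1], [0, 0, 3, 0, 0, 0, 1], [0, 0, 3, 0, 0, 0, 1]],
])

```text
time_s: 4.8
ee_pos: [0.6166, 0.2009, 0.0721]
tcp_rot: [-0.0, 0.999, 0.053, 0.001]
wrist_force: [-2.7, -0.8, 14.3]
width: -0.003
```

send_rows([
  [[-5, 0, 3, 0, 0, 0, 1], [-10, 0, 3, 0, 0, 0, 1], [-15, 0, 3, 0, 0, 0, 1], [-20, 0, 3, 0, 0, 0, 1], [-25, 0, 3, 0, 0, 0, 1], [-25, 0, 3, 0, 0, 0, 1]],
])

```text
time_s: 5.55
ee_pos: [0.599, 0.2004, 0.072]
tcp_rot: [-0.003, 0.999, 0.053, 0.009]
wrist_force: [2.1, -0.1, 20.6]
width: -0.001
```

Run:
```python
from h import *
s=robot.state(); print(s['ee_pos'],s['wrist_force'])
c=cam('side'); save('s1.png',cv2.resize(c['img'][120:220,190:320],(780,600),interpolation=2))
```

```text
[0.59895614 0.20039598 0.07197776] [ 2.0760493  -0.06134517 20.63739716]
```

View pics/s1.png

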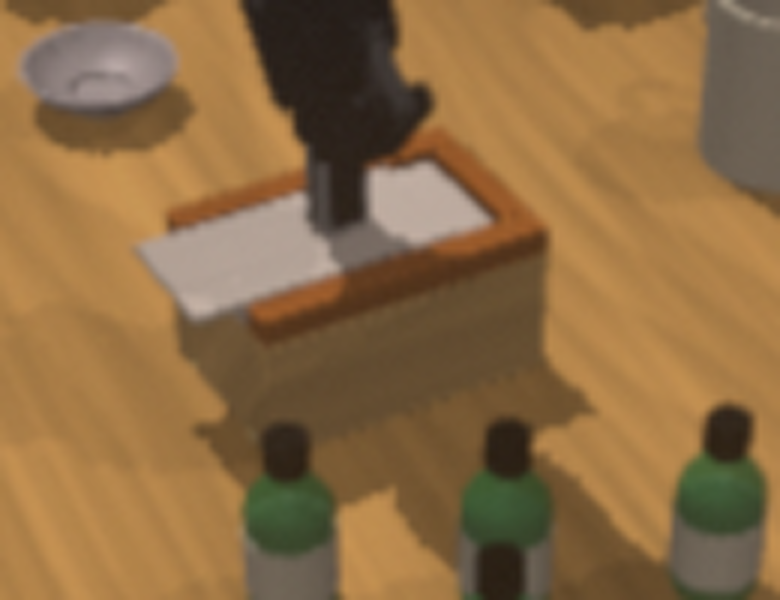

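Plate has slid about 18 mm, its front corner at (140,248) in the crop, and it lies flat. I continue with less pressure.

send_rows([
  [[0, 0, -1.5, 0, 0, 0, 1], [-5, 0, -1.5, 0, 0, 0, 1], [-10, 0, -1.5, 0, 0, 0, 1], [-15, 0, -1.5, 0, 0, 0, 1], [-20, 0, -1.5, 0, 0, 0, 1], [-25, 0, -1.5, 0, 0, 0, 1], [-28, 0, -1.5, 0, 0, 0, 1], [-28, 0, -1.5, 0, 0, 0, 1], [-28, 0, -1.5, 0, 0, 0, 1]],
])

```text
time_s: 6.72
ee_pos: [0.5694, 0.1972, 0.072]
tcp_rot: [-0.002, 0.999, 0.053, 0.007]
wrist_force: [1.8, 1.0, 15.9]
width: 0.001
```

Run:
```python
from h import *
s=robot.state(); print(s['ee_pos'],s['wrist_force'])
c=cam('side'); save('s2.png',cv2.resize(c['img'][120:220,190:320],(780,600),interpolation=2))
```

```text
[0.56935949 0.19716703 0.07201898] [ 1.7672972   1.02261625 15.85363324]
```

View pics/s2.png

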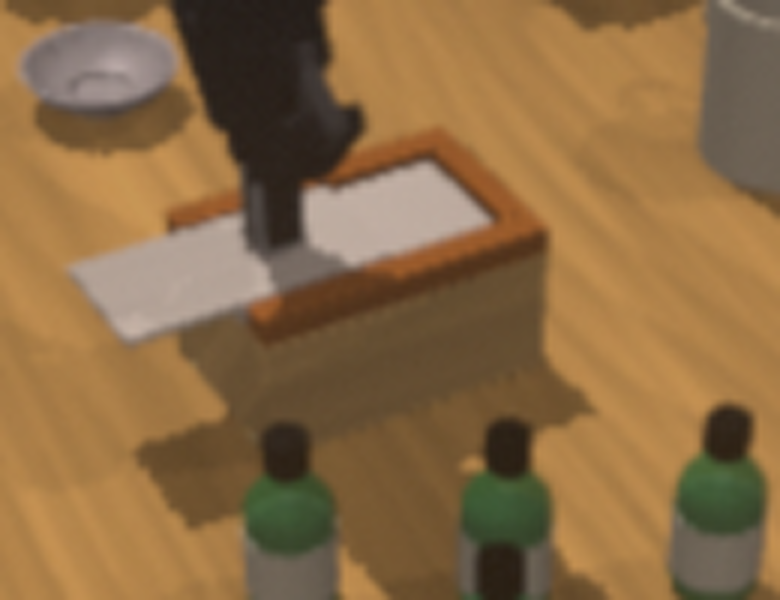

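Plate overhangs about 45 mm and lies flat, with front corners at crop (70,268) and (130,342). I lift off and measure it.

send_rows([
  [[0, 0, -20, 0, 0, 0, 1], [0, 0, -60, 0, 0, 0, 1], [-55, 0, -110, 0, 0, 0, 0], [-90, 0, -120, 0, 0, 0, -1], [-90, 0, -120, 0, 0, 0, -1], [-90, 0, -120, 0, 0, 0, -1]],
])

```text
time_s: 7.52
ee_pos: [0.4742, 0.1856, 0.1882]
tcp_rot: [-0.0, 0.999, 0.053, 0.001]
wrist_force: [0.9, 0.6, -0.3]
width: 0.849
```

Run:
```python
from h import *
s=robot.state(); print(s['ee_pos'],s['tcp_rot'],s['width'],s['wrist_force'])
c=cam('side')
f=p2w(c,[[190+70/6,120+268/6],[190+130/6,120+342/6]],.072); print('front corners',f.round(4),f.mean(0).round(4))
r=p2w(c,[[190+168/6,120+215/6],[190+250/6,120+315/6]],.0735); print('rail front (outer L, inner R)',r.round(4))
u=np.array([np.cos(.106),np.sin(.106)])
print('plate front along u',f[:,:2]@u,'rails',r[:,:2]@u, 'orig front', np.array([.5957,.1975])@u-.06)
t=cam('top'); save('t3.png',cv2.resize(t['img'][140:260,130:290],(800,600),interpolation=2))
```

```text
[0.47423101 0.18564101 0.18815549] [-2.77297984e-04  9.98599126e-01  5.29057175e-02  8.33152085e-04] 0.8488688223988091 [ 0.93135153  0.62341472 -0.3493187 ]
front corners [[0.4876 0.2114 0.072 ]
 [0.4938 0.1546 0.072 ]] [0.4907 0.183  0.072 ]
rail front (outer L, inner R) [[0.536  0.2291 0.0735]
 [0.5424 0.1502 0.0735]]
plate front along u [0.50722231 0.50736717] rails [0.55726618 0.555245  ] orig front 0.5532523075420337
```

View pics/t3.png

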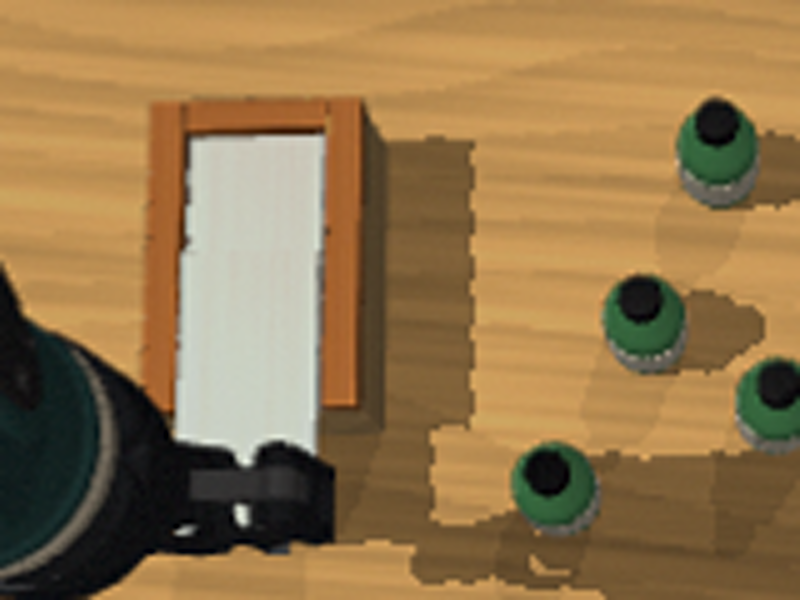

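Under plate looks unmoved; overhang is about 49 mm. I straddle the overhanging end with the jaws open, grip point 24 mm from the front end.

send_rows([
  [[40, 2, 30, 0, 0, 0, -1], [40, 2, 70, 0, 0, 0, -1], [40, 2, 110, 0, 0, 0, -1], [40, 2, 132, 0, 0, 0, -1], [40, 2, 140, 0, 0, 0, -1], [40, 2, 140, 0, 0, 0, -1], [40, 2, 140, 0, 0, 0, -1]],
])

```text
time_s: 8.5
ee_pos: [0.5144, 0.1879, 0.0485]
tcp_rot: [-0.0, 0.999, 0.053, 0.001]
wrist_force: [0.4, -0.8, 0.5]
width: 1.005
```

Run:
```python
from h import *
s=robot.state(); print(s['ee_pos'],s['tcp_rot'],s['width'],s['wrist_force'])
c=cam('side'); save('s4.png',cv2.resize(c['img'][120:220,180:310],(780,600),interpolation=2))
```

```text
[0.51435387 0.18789855 0.04854324] [-2.85729888e-04  9.98605920e-01  5.27774713e-02  8.20748167e-04] 1.0048127550446009 [ 0.37362953 -0.77130448  0.48396557]
```

View pics/s4.png

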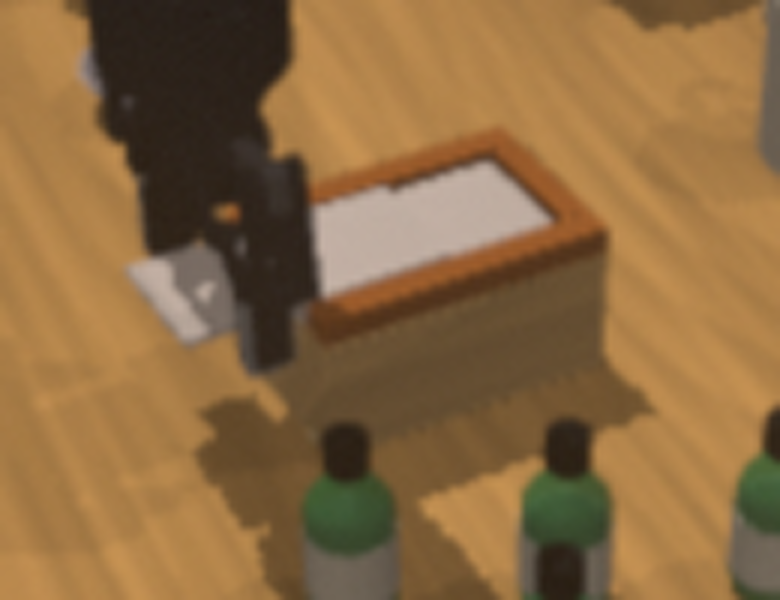

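Fingers straddle the plate; tips at (265,365) are just below it. I close the jaws.

send_rows([
  [[0, 0, 0, 0, 0, 0, -0.3], [0, 0, 0, 0, 0, 0, -0.3], [0, 0, 0, 0, 0, 0, 0], [0, 0, 0, 0, 0, 0, 1], [0, 0, 0, 0, 0, 0, 1], [0, 0, 0, 0, 0, 0, 1], [0, 0, 0, 0, 0, 0, 1]],
], force=50)

```text
time_s: 9.43
ee_pos: [0.5138, 0.1878, 0.0482]
tcp_rot: [-0.0, 0.999, 0.053, 0.0]
wrist_force: [-0.7, 0.0, 5.8]
width: 0.654
```

send_rows([
  [[0, 0, -3, 0, 0, 0, 1], [0, 0, -8, 0, 0, 0, 1], [0, 0, -15, 0, 0, 0, 1], [0, 0, -25, 0, 0, 0, 1], [0, 0, -40, 0, 0, 0, 1], [0, 0, -60, 0, 0, 0, 1], [0, 0, -80, 0, 0, 0, 1], [0, 0, -100, 0, 0, 0, 1], [0, 0, -120, 0, 0, 0, 1], [0, 0, -120, 0, 0, 0, 1]],
])

```text
time_s: 10.68
ee_pos: [0.5147, 0.1881, 0.17]
tcp_rot: [-0.001, 0.999, 0.053, 0.002]
wrist_force: [0.8, -0.3, -1.4]
width: 0.661
```

Run:
```python
from h import *
s=robot.state(); print(s['ee_pos'],s['tcp_rot'],s['width'],s['wrist_force'])
c=cam('side'); save('s5.png',cv2.resize(c['img'][80:230,160:340],(720,600),interpolation=2))
```

```text
[0.51465396 0.18814013 0.16995497] [-7.92868909e-04  9.98600754e-01  5.28355034e-02  2.07731468e-03] 0.6608001073597642 [ 0.83832431 -0.29526098 -1.43162554]
```

View pics/s5.png

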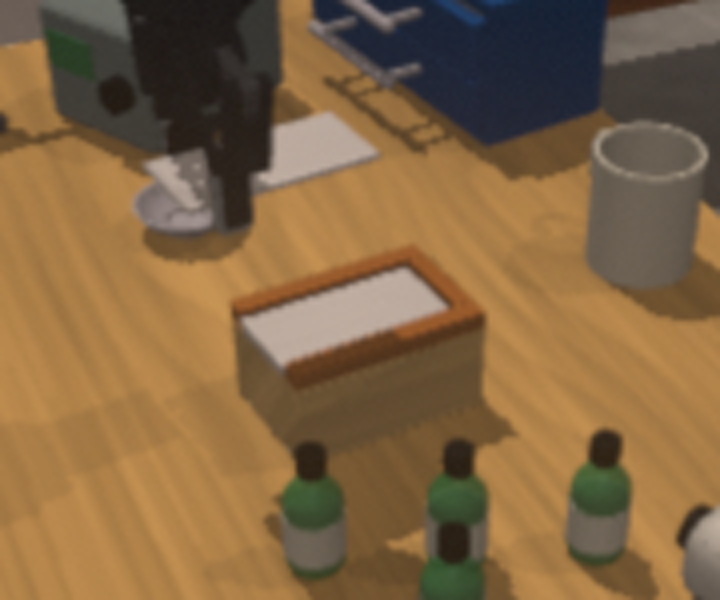

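Run:
```python
from h import *
from scipy.optimize import least_squares
c=cam('side'); s=robot.state(); e=s['ee_pos']
obs=np.array([[160+332/4,80+113/4],[160+380/4,80+155/4],[160+148/4,80+165/4]])
for a in [0.1055]:
    u=np.array([np.cos(a),np.sin(a),0]);v=np.array([-u[1],u[0],0]);k=np.array([0,0,1.])
    def pts(d,h,p):  # d: TCP->plate centre along u, h: top height at grip above TCP, p: pitch slope (rear up)
        m=lambda L,w:e+u*(L)+v*w+k*(h+p*L)
        return np.array([m(d+.06,.029),m(d+.06,-.029),m(d-.06,.029)])
    print('pred',w2p(c,pts(.0365,.0238,0)).round(1).tolist(),'obs',obs.tolist())
    r=least_squares(lambda q:(w2p(c,pts(*q))-obs).ravel(),[.0365,.0238,0],x_scale=[.01,.01,.1]); print(r.x,r.fun.round(1))
# top view free fit check of rear edge
t=cam('top'); P=[q for q in vision.masks_of('top','top_plate')]
for q in P: 
    ys,xs=np.nonzero(q['region']); print(q['score'],len(xs),xs.mean(),ys.min(),ys.max())
print('top pred',w2p(t,pts(.0365,.0238,0)).round(1).tolist())
save('t6.png',cv2.resize(t['img'][130:270,120:260],(600,600),interpolation=2))
```

```text
pred [[242.8, 107.9], [254.9, 118.7], [195.6, 120.5]] obs [[243.0, 108.25], [255.0, 118.75], [197.0, 121.25]]
[0.03784969 0.02169317 0.01304417] [ 0.3 -0.1  0.4  0.1 -0.7  0.1]
0.88 896 167.90736607142858 174 238
top pred [[150.3, 173.1], [181.7, 172.3], [147.9, 237.8]]
```

View pics/t6.png

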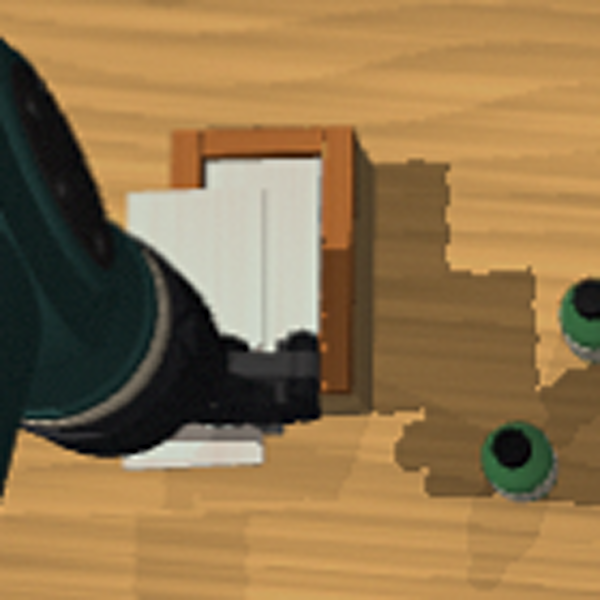

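Plate held level (pitch about 0.01) and the under plate is still in the holder. I carry it across to hover over the bay.

send_rows([
  [[-1, 15, 0, 0, 0, -0.01, 1], [-4, 50, 0, 0, 0, -0.03, 1], [-7, 90, 0, 0, 0, -0.06, 1], [-10, 130, 0, 0, 0, -0.08, 1], [-13, 170, 0, 0, 0, -0.11, 1], [-16, 210, 0, 0, 0, -0.13, 1], [-19, 250, 0, 0, 0, -0.16, 1], [-22, 290, 0, 0, 0, -0.18, 1], [-24, 325, 0, 0, 0, -0.2, 1], [-26, 355, 0, 0, 0, -0.225, 1], [-27, 370, 0, 0, 0, -0.2345, 1], [-27, 375, 0, 0, 0, -0.2345, 1], [-27, 375, 20, 0, 0, -0.2345, 1], [-27, 375, 45, 0, 0, -0.2345, 1], [-27, 375, 70, 0, 0, -0.2345, 1], [-27, 375, 85, 0, 0, -0.2345, 1], [-27, 375, 90, 0, 0, -0.2345, 1], [-27, 375, 90, 0, 0, -0.2345, 1]],
])

```text
time_s: 13.12
ee_pos: [0.5264, -0.1878, 0.0779]
tcp_rot: [-0.0, 0.986, 0.17, 0.0]
wrist_force: [0.8, -0.3, -0.5]
width: 0.66
```

Run:
```python
from h import *
s=robot.state(); print(s['ee_pos'],s['tcp_rot'],s['width'],s['wrist_force'])
e=s['ee_pos']; a=2*np.arctan2(s['tcp_rot'][2],s['tcp_rot'][1]); print('yaw',a)
u=np.array([np.cos(a),np.sin(a)]);ctr=e[:2]+.036*u; print('plate ctr',ctr, 'target .561,-.1755')
out=[]
for n,(r0,c0) in dict(top=(170,300),side=(190,240)).items():
    c=cam(n)
    im=cv2.resize(c['img'][r0:r0+120,c0:c0+100],(400,480),interpolation=2)
    for (p,z0,L,W,col) in [((*ctr,a),e[2]+.0238,.12,.058,(255,0,0)),((.561,-.1755,.34),.085,.104,.046,(0,255,0))]:
        q=w2p(c,box(p,L,W,z0,z0)[[0,1,3,2]]); q=((q-[c0,r0])*4+1.5).round().astype(np.int32); cv2.polylines(im,[q],True,col,1)
    out.append(im)
save('h7.png',np.hstack(out))
```

```text
[ 0.52643642 -0.18780708  0.07791203] [-3.02213526e-05  9.85514710e-01  1.69589950e-01  5.96865357e-05] 0.66003282336345 [ 0.82894183 -0.27194014 -0.54075608]
yaw 0.3408271546127347
plate ctr [ 0.56036565 -0.17577348] target .561,-.1755
```

View pics/h7.png

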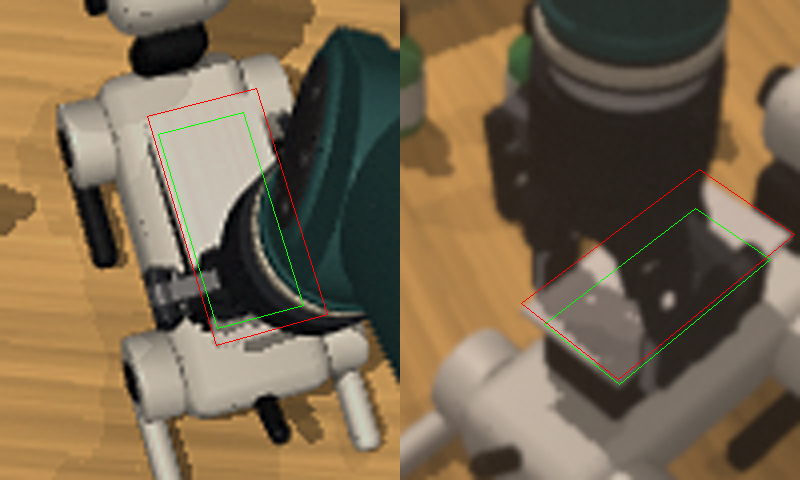

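Side view: the red predicted outline coincides with the plate's edges and surrounds the green rim evenly. I lower it slowly.

send_rows([
  [[1, 0, 4, 0, 0, 0, 1], [1, 0, 8, 0, 0, 0, 1], [1, 0, 10, 0, 0, 0, 1], [1, 0, 11, 0, 0, 0, 1], [1, 0, 12, 0, 0, 0, 1], [1, 0, 12, 0, 0, 0, 1]],
])

```text
time_s: 13.98
ee_pos: [0.5271, -0.1878, 0.0657]
tcp_rot: [-0.0, 0.986, 0.169, -0.0]
wrist_force: [0.3, 0.3, -0.9]
width: 0.659
```

send_rows([
  [[0, 0, 0.5, 0, 0, 0, 1], [0, 0, 1, 0, 0, 0, 1], [0, 0, 1.5, 0, 0, 0, 1], [0, 0, 1.5, 0, 0, 0, 1]],
])

```text
time_s: 14.48
ee_pos: [0.5272, -0.1878, 0.0651]
tcp_rot: [0.0, 0.986, 0.169, 0.0]
wrist_force: [-1.9, -0.5, 6.4]
width: 0.66
```

send_rows([
  [[0, 0, -0.3, 0, 0, 0, -0.36], [0, 0, -0.3, 0, 0, 0, -0.45], [0, 0, -0.3, 0, 0, 0, -0.6], [0, 0, -0.3, 0, 0, 0, -0.8], [0, 0, -0.3, 0, 0, 0, -1], [0, 0, -0.3, 0, 0, 0, -1], [0, 0, -0.3, 0, 0, 0, -1]],
], force=20)

```text
time_s: 15.35
ee_pos: [0.5271, -0.1878, 0.0646]
tcp_rot: [-0.0, 0.986, 0.169, -0.0]
wrist_force: [-0.3, -0.4, 0.4]
width: 0.996
```

send_rows([
  [[0, 0, -10, 0, 0, 0, -1], [0, 0, -30, 0, 0, 0, -1], [0, 0, -70, 0, 0, 0, -1], [0, 0, -120, 0, 0, 0, -1], [-20, 50, -150, 0, 0, 0, -1], [-40, 110, -160, 0, 0, 0, -1], [-60, 170, -160, 0, 0, 0, -1], [-80, 230, -160, 0, 0, 0, -1], [-80, 230, -160, 0, 0, 0, -1]],
])

```text
time_s: 16.48
ee_pos: [0.5257, -0.439, 0.2252]
tcp_rot: [0.002, 0.986, 0.165, -0.001]
wrist_force: [-0.0, -0.1, -0.1]
width: 1.001
```

Run:
```python
from h import *
s=robot.state(); print(s['ee_pos'],s['wrist_force'])
out=[];P=[]
for n,(r0,c0) in dict(top=(160,200),side=(150,220)).items():
    c=cam(n); ms=[(q['score'],q['region'].sum(),[x.mean().round() for x in np.nonzero(q['region'])]) for q in vision.masks_of(n,'top_plate')]; print(n,ms)
    for q in vision.masks_of(n,'top_plate'):
        pr=w2p(c,[.561,-.1755,.088])[0]; yy,xx=np.nonzero(q['region'])
        if np.hypot(xx.mean()-pr[0],yy.mean()-pr[1])<25: P.append((c,q['region'])); print(n,fit(P[-1:],[.561,-.1755,.34],(.12,.058,.088,.0881))); break
    out.append(cv2.resize(c['img'][r0:r0+150,c0:c0+200],(800,600),interpolation=2)[:,:] )
save('f8.png',cv2.resize(np.vstack(out),(480,720))[:600] if 0 else np.hstack([cv2.resize(o,(400,300)) for o in out]))
```

```text
[ 0.52570099 -0.43900436  0.22522466] [-0.04158477 -0.13636798 -0.14101675]
top [(0.61, np.int64(1721), [np.float64(225.0), np.float64(357.0)])]
top (array([ 0.56033645, -0.17523284,  0.35780222]), np.float64(0.9545225588256459))
side [(0.64, np.int64(1696), [np.float64(263.0), np.float64(304.0)])]
side (array([ 0.56087172, -0.17684808,  0.37003537]), np.float64(0.9507349437337341))
```

View pics/f8.png

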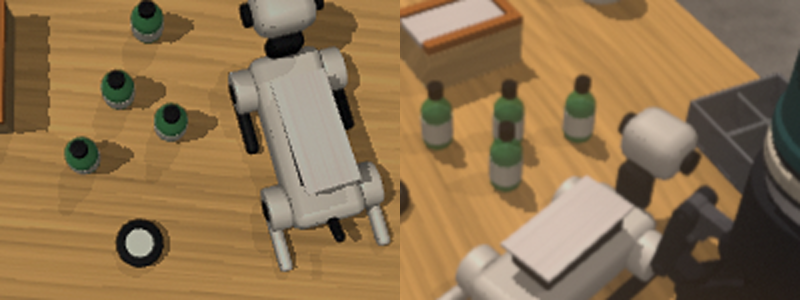

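Plate lies flat over the bay, within about 1.5 mm of the rim's centre and 1–1.7° of square. All four bottles are upright and the arm is clear.

```bash
python3 -c "
from cell import order; print(order.hand_in())"
```

```text
the job is handed in; nothing more can be done
None
```

I slid the top plate out until it overhung by about 49 mm, lying flat. Then I gripped the overhanging end by its sides, lifted it level and laid it on the bay rim of the four-legged robot. I let go and drew the arm clear, and the job was handed in at about 16.5 s.

- **Placing:** The last pictures from both cameras put the plate's centre within about 1.5 mm of the rim's centre. They also show it lying flat.
- **Squareness:** The two cameras disagreed slightly on yaw. They read 0.358 and 0.370 rad for the plate against 0.340 for the rim, so it may be 1–1.7° off square. I took that as within measuring error and did not adjust it.
- **Under plate:** By eye in the pictures it stayed in its place in the holder; I did not measure its shift.
- **Bottles:** All four green bottles were still upright in the last pictures. I took the flux bottle to be the one farthest from the robot's base and kept the arm clear of all of them. I skipped the enlarged crop to confirm which was which, because I never reached for one.
- **Forces:** The highest wrist force I saw at the end of a move was about 21 N, while dragging the plate. That is slightly over the suggested 5 to 20 N, so I eased the pressure for the rest of the slide.

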